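# Swap a culture dish and a bottle between mat and dock

### The job

The lidded culture dish and the small screw-cap bottle stand in each other's places. Swap them: stand the bottle upright with its whole foot on the round mat, and slide the dish flat along the bench, without lifting it, into the U-shaped metal dock until it rests against the dock's rear bar. Keep the bottle upright throughout and leave the other things on the bench where they are.

Things in the scene. Friction and masses are not known exactly. Their poses are not given: they have to be found in the camera images.
- dish_center (a point): Centre (half-way up) of the culture dish, a flat round clear dish with fixed lid, diameter 92 mm, height 15 mm, about 50 g, too wide to grasp across. It starts on the round mat, in the bottle's place.
- bottle_center (a point): Centre (half-way up) of the small screw-cap bottle, upright, body diameter 44 mm, height 89 mm, about 150 g. z axis runs up the bottle. The body has parallel sides at the height of this point. It starts inside the dock, standing on the bench, in the dish's place.
- dock_seat (a point): Bench-level point (z = 0) where the dish's centre lies when its rim touches the dock's rear bar. The dock is a fixed U-shaped metal frame without a floor, 12 mm high, its open front roughly towards the robot. Level x axis points from the open front to the rear bar, whose inner face is at x = +46 mm; y points left; side rails, 11 mm thick, have inner faces at y = +51 and -51 mm.
- dock_mouth (a point): Bench-level point in the middle of the dock's open front, 38 mm before dock_seat; axes as dock_seat. The side rails end here, flared to a mouth 120 mm wide (they are straight from 17 mm before dock_seat). The bench before it is free.
- mat_top (a point): Centre of the top of the round dark mat, a fixed flat disc of diameter 120 mm and thickness 2 mm on the bench; the bench around it is free, and it lies to the left or the right of the dock.
- dropper_center (a point): Centre of a dropper bottle, diameter 33 mm, height 102 mm, standing loose behind the mat (farther from the robot). Leave alone.
- cup_center (a point): Centre of a screw-lid specimen cup, diameter 62 mm, height 68 mm, standing loose behind the dock's rear bar. Leave alone.
- pen_center (a point): Centre of a pen, 145 mm long, 10 mm thick, lying loose near the front edge of the bench, in front of the water bath, a bulky unit about 0.2 m tall left of the work. Leave alone.
Things that resemble listed ones, but are neither listed nor needed, are in the scene too. Leave any purple look-alike of the part that bears dish_center alone. Leave any pink look-alike of the part that bears bottle_center alone.

How it is judged (in metres and radians):
At the end, for the whole second after the job is handed in: The dish lies flat on the bench inside the dock with its rim within 7 mm of the rear bar, between the side rails; the bottle stands upright on the round mat with its axis within 38 mm of the mat's centre (its whole foot on the mat); both are at rest (x of dish_center in the frame of dock_seat between -0.007 and 0.004 m and y of dish_center in the frame of dock_seat between -0.008 and 0.008 m and height (world z) of dish_center below 0.0105 m and angle between dish_center's own z axis and vertical below 0.06 rad and horizontal distance between bottle_center and mat_top below 0.038 m and height (world z) of bottle_center between 0.043 and 0.051 m and angle between bottle_center's own z axis and vertical below 0.1 rad and linear speed of each of dish, bottle below 0.02 m/s); the robot touches nothing.
It fails at once if the dish is lifted more than about 10 mm or tipped more than 20 degrees (height (world z) of dish_center above 0.02 m or angle between dish_center's own z axis and vertical above 0.35 rad).
It fails at once if the bottle is tipped more than 30 degrees (angle between bottle_center's own z axis and vertical above 0.52 rad).
It fails at once if one of the other loose things is moved more than 20 mm (distance of any of dropper_center, cup_center, pen_center from where it was at the start of the episode above 0.02 m).
It also fails if it takes over 67 s, if anything falls off the work surface, if the arm or the gripper's body presses on something with over 40 N, if the wrist force passes 120 N, or if a joint passes its speed limit or range.

### The arm

A 6-joint arm with a two-finger parallel gripper is mounted at the origin on a cart in front of the work surface, level with it; the furniture and walls round the work are solid. World frame = base frame: x ahead of the robot, y to its left, z up, the work surface at z = 0. Lengths are in m, angles in degrees, forces in N, time in s.
With the tool pointing down it reaches from about 0.25 to 0.725 m from the base axis. Payload 9.7 kg.
Tool frame: the origin (TCP) lies at the centre of the arm's flange, where the gripper is bolted on; the fingertips stand bot.tips_ahead ahead of it and the grasp point (between the pads) lies 155 mm ahead of it (bot.tips_ahead is the distance from the TCP to the fingertips, in m); z points along the fingers, y is the line along which they close (so a half turn about z gives the same grasp; the last joint's range is limited). The gripper opens to 85 mm and grips with 20 to 120 N. Pads are 22 mm wide; open, the fingers measure 114 mm over their backs; the gripper's body (76 mm by 85 mm) begins 54 mm behind the grasp point. The pads swing forward as they close: fully open they stand 13 mm farther back than shut.
Start: joints at [-67.953, 4.979, 10.078, 95.1, 0, 90], TCP at [0.206, -0.51, 0.405] pointing down, gripper open.
Joint ranges: [-179.16, 179.16], [-48.56, 103.87], [-65.8, 70.77], [-126.05, 130.52], [-82.76, 87.17], [-180, 180]. Speed limits (degrees/s): [127.2, 127.2, 147.25, 180, 180, 180].

### API

Orientations are given as [roll, pitch, yaw] about the fixed x, y, z axes, in that order (R = Rz(yaw) Ry(pitch) Rx(roll)).
In Python, from workcell import bot gives the robot as it stands.
- The arm moves only by the tool drive_tool, never from a script. Its argument "plan" is a list of rows, each an object of numbers: "dx", "dy", "dz": the shift along the tool's x, y, z in m; "roll": the turn about the tool's z in rad; "hand": the finger opening in m, from 0 to 0.0854. In form: [{"dx": .., "dy": .., "dz": .., "roll": .., "hand": ..}, ...]. A call has 1 to 20 rows; each row is the pose to reach, as a shift and turn from the pose commanded when the call began, along the tool's axes at that moment; what a row does not reach only later rows make up. A row lasts 1/12 s, in which the tool goes at most 41.7 mm and 7.16 degrees, less where a joint would pass 70% of its speed; a pose out of reach is approached as far as the arm can. A call with a gripper value outside its range is refused whole. The fingers move at their own pace and stop on an object; "force" is the grip in N (left out, the last holds). Time passes only in rows, so rows that repeat a pose let the fingers close. It gives the time, the measured TCP pose, the force and the opening at its end, in the units of the state.
- bot.get_obs(): the state, without advancing time (a new reading comes with each control period).
- bot.camera(name): name is "side" or "top"; returns a dict with "frame" (400x640x3 uint8, red, green, blue), "z_map" (400x640 float32, m along the optical axis (not along the pixel's ray), 0 where there is no reading), "mtx" (3x3 intrinsics, pixels), "R" (3x3) and "t" (3): a world point X has camera coordinates R X + t. Camera axes: x right, y down, z forward; pixel columns grow to the right and rows downward; lengths in m; the calibration is good to about 2 mm. A picture is of the moment at which its call begins.
- bot.job_done(): hands the job in, once; it reports no verdict.
The state is a dict: "time": time; "q": joint angles; "qd": joint speeds; "joint_efforts": joint torques, N m; "ee_pos": TCP position; "tcp_rot": TCP orientation; "wrist_force": force on the tool from outside, world axes, zero at the start; "torque": the same for the moment, N m; "opening": finger opening in m.
Only numpy, scipy, OpenCV 4.12 (cv2) and the standard library are available. Lean on these libraries where they do the work, as an engineer would, in place of code of your own. Each camera call takes 0.05 s, during which the arm holds its last target. There are 200 camera calls.

## Working session

There is one attempt and no reset: what is moved stays moved. The work goes in short steps, Python scripts to look and compute and a tool call to move; the robot and the scene stay as the last step left them, time stands still between calls to the robot, and variables do not carry over. Pictures are saved under pics/ and viewed, on a budget of 10 in all, crops included, one or two more only if the job needs it, and the job is handed in when it is done.

Besides the shell and the picture viewer there is one more tool, called by a JSON object that holds its "fn" and its "kwargs". drive_tool: Moves the arm, as the interface text tells. Its arguments: {"type":"object","properties":{"plan":{"type":"array","items":{"type":"object","properties":{"dx":{"type":"number"},"dy":{"type":"number"},"dz":{"type":"number"},"roll":{"type":"number"},"hand":{"type":"number"}}}},"force":{"type":"number"}},"required":["plan"]}

```bash
mkdir -p pics; cat > h.py <<'E'
import numpy as np, cv2
from workcell import bot
def save(c,fn): cv2.imwrite(fn,cv2.cvtColor(c["frame"],cv2.COLOR_RGB2BGR))
def ray(c,u,v,z):
    d=c["R"].T@np.linalg.inv(c["mtx"])@np.array([u,v,1.]); o=-c["R"].T@c["t"]
    return o+d*(z-o[2])/d[2]
def cloud(c):
    v,u=np.mgrid[:400,:640]; d=c["z_map"]
    p=np.stack([u,v,np.ones_like(u)],-1)@np.linalg.inv(c["mtx"]).T*d[...,None]
    return (p-c["t"])@c["R"]
E
python3 - <<'E'
from h import *
print(bot.tips_ahead,bot.get_obs())
for n in("top","side"):
    c=bot.camera(n); save(c,f"pics/{n}0.png"); np.savez(f"{n}0.npz",**c); print(n,-c["R"].T@c["t"],c["R"][2],c["mtx"][0])
E
```

```text
0.1734 {'time': 0.0, 'q': array([-6.79565036e+01,  5.01026028e+00,  1.00338810e+01,  9.51003430e+01,
       -2.78797151e-04,  8.99994900e+01]), 'qd': array([-0.01018403, -0.02861825,  0.08023148, -0.08789806,  0.10336921,
       -0.00069904]), 'joint_efforts': array([-5.63962549e-04, -5.20389032e+01,  4.64800966e+01,  1.61484873e-02,
       -6.43950693e-05, -1.05104218e-05]), 'ee_pos': array([ 0.20641734, -0.5097877 ,  0.40398585]), 'tcp_rot': array([-1.79923278e+02,  2.78114041e-04,  2.20440067e+01]), 'wrist_force': array([-0.63692017, -1.17946635,  0.33377619]), 'torque': array([ 0.01105984, -0.00489052,  0.02170768]), 'opening': 0.0851372677465288}
top [ 0.40836207 -0.09835083  1.41667554] [ 0.11806035  0.00584659 -0.99298921] [474.07012438   0.         312.25803146]
side [0.66498369 0.51663356 1.15211212] [-0.06176494 -0.48876208 -0.87022797] [472.37590611   0.         315.16725439]
```

View pics/top0.png

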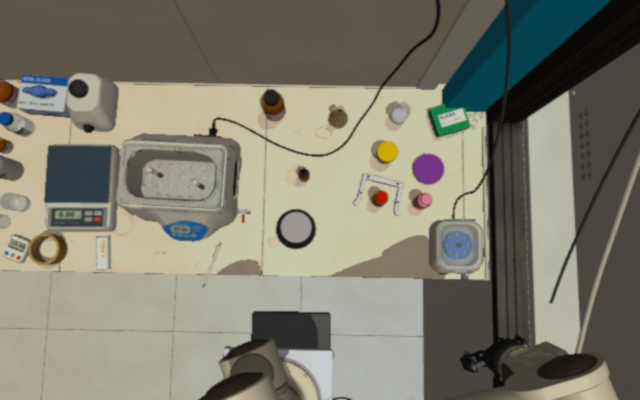

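View pics/side0.png

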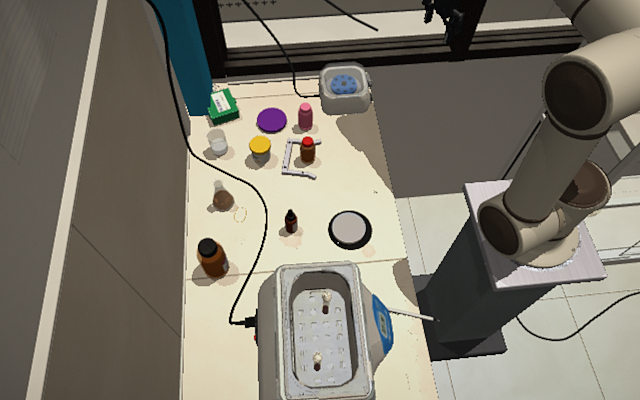

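Top view: the dish (grey on the dark mat) is at (296,228), the red-capped bottle at (380,198) in the white U dock, the cup at (387,152) and the dropper at (303,174). The purple dish at (428,168) and pink bottle at (424,200) are look-alikes. The grey dish on the mat and the red-capped bottle inside the dock fit the description. I'll measure next and check with an enlarged crop.

```bash
python3 - <<'E'
from h import *
for n in("top","side"):
    c=dict(np.load(f"{n}0.npz")); P=cloud(c); f=c["frame"].astype(int); hsv=cv2.cvtColor(c["frame"],cv2.COLOR_RGB2HSV).astype(int)
    H,S,V=hsv[...,0],hsv[...,1],hsv[...,2]
    X,Y,Z=P[...,0],P[...,1],P[...,2]
    work=(X>.2)&(X<.75)&(Y<.2)&(Y>-.5)&(c["z_map"]>0)
    def blobs(name,m,a=25):
        k,l,s,ce=cv2.connectedComponentsWithStats(((m)&work).astype(np.uint8))
        for i in range(1,k):
            if s[i,4]>a:
                q=P[l==i]; print(n,name,ce[i].round(1),s[i].tolist(),"mean",q.mean(0).round(4),"min",np.percentile(q,2,axis=0).round(3),"max",np.percentile(q,98,axis=0).round(3))
    blobs("red",((H<6)|(H>174))&(S>180)&(V>100))
    blobs("yellow",(H>18)&(H<30)&(S>180)&(V>120))
    blobs("pink",(H>160)&(H<174)&(S>90))
    blobs("dark",(V<60))
    blobs("tall",(Z>.03))
    blobs("dish",(np.abs(Z-.016)<.006)&(S<60)&(V<200)&(V>90))
    blobs("dock",(Z>.008)&(Z<.018)&(S<40)&(X>.35)&(Y<-.1),10)
t=dict(np.load("top0.npz"))["frame"][130:260,260:460]; t=cv2.resize(t,None,fx=4,fy=4,interpolation=cv2.INTER_CUBIC)
cv2.imwrite("pics/crop0.png",t[...,::-1])
E
```

```text
top red [381.7 196.2] [377, 192, 10, 10, 80] mean [ 0.5903 -0.2861  0.0898] min [ 0.578 -0.298  0.084] max [ 0.603 -0.273  0.094]
top yellow [386.7 151.7] [377, 143, 20, 19, 307] mean [ 0.7238 -0.3034  0.0689] min [ 0.698 -0.33   0.063] max [ 0.749 -0.278  0.075]
top pink [424.1 200.2] [415, 195, 16, 12, 93] mean [ 0.5818 -0.4069  0.0841] min [ 0.568 -0.42   0.057] max [ 0.596 -0.39   0.095]
top dark [234.6 178.2] [233, 162, 4, 33, 74] mean [0.6296 0.1258 0.1202] min [0.586 0.123 0.101] max [0.672 0.13  0.142]
top dark [302.9 172.7] [300, 169, 7, 8, 49] mean [ 0.6549 -0.0623  0.0844] min [ 0.647 -0.071  0.062] max [ 0.667 -0.053  0.105]
top dark [294.9 233.5] [277, 210, 38, 38, 304] mean [ 0.4856 -0.0398  0.003 ] min [ 0.446 -0.094 -0.003] max [0.556 0.013 0.009]
top dark [261.1 340.2] [252, 338, 20, 5, 57] mean [0.2017 0.0338 0.1686] min [0.2   0.014 0.14 ] max [0.204 0.056 0.189]
top dark [496.2 357.2] [470, 341, 45, 39, 633] mean [ 0.2195 -0.471   0.421 ] min [ 0.201 -0.497  0.306] max [ 0.243 -0.449  0.539]
top dark [561.3 367.7] [536, 354, 54, 26, 925] mean [ 0.2534 -0.4744  0.6
[... 4691 characters left out ...]
0.519 0.131 0.117] max [0.739 0.199 0.231]
side dish [288.  154.7] [282, 140, 13, 31, 73] mean [ 0.6456 -0.2994  0.0145] min [ 0.628 -0.351  0.011] max [ 0.666 -0.25   0.018]
side dish [348.5 227.3] [332, 212, 34, 31, 745] mean [ 0.5027 -0.0424  0.0184] min [ 0.461 -0.085  0.013] max [ 0.544 -0.002  0.022]
side dock [341.2 113.5] [338, 113, 7, 2, 11] mean [ 0.469  -0.4378  0.0155] min [ 0.461 -0.441  0.01 ] max [ 0.478 -0.435  0.018]
side dock [292.8 159.3] [282, 138, 34, 41, 320] mean [ 0.6329 -0.2827  0.0136] min [ 0.58  -0.358  0.008] max [ 0.666 -0.218  0.017]
side dock [317.4 140.8] [314, 139, 7, 5, 23] mean [ 0.5539 -0.3423  0.0128] min [ 0.546 -0.349  0.008] max [ 0.563 -0.337  0.016]
```

View pics/crop0.png

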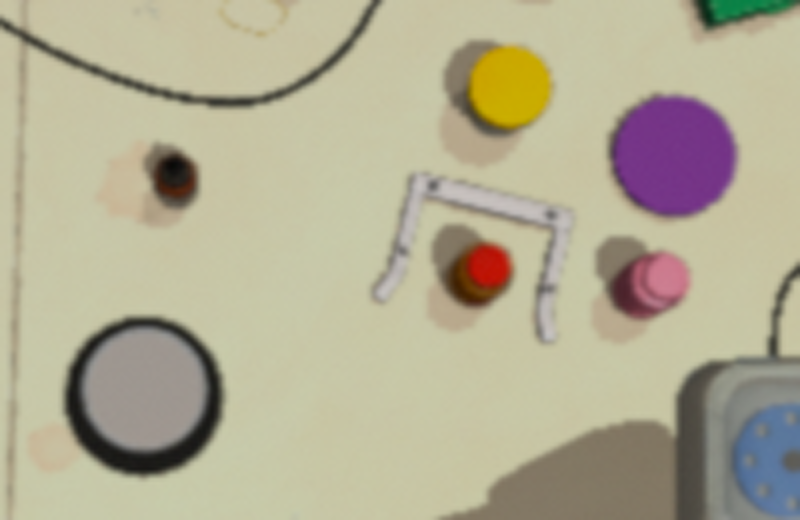

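The crop confirms it: the grey dish on the mat at (296,228) and the red-capped amber bottle inside the dock at (381,197). The purple dish and pink bottle stay untouched. Next I fit the dock frame.

```bash
python3 - <<'E'
from h import *
for n in("top","side"):
    c=dict(np.load(f"{n}0.npz")); P=cloud(c); hsv=cv2.cvtColor(c["frame"],cv2.COLOR_RGB2HSV)
    m=(P[...,2]>.007)&(P[...,2]<.019)&(hsv[...,1]<45)&(P[...,0]>.53)&(P[...,0]<.68)&(P[...,1]<-.2)&(P[...,1]>-.37)
    v,u=np.nonzero(m); W=np.array([ray(c,a,b,.012) for a,b in zip(u,v)])[:,:2]
    # rear bar: iterative line fit of far points
    yaw=np.radians(-12)
    for _ in range(6):
        e=np.array([np.cos(yaw),np.sin(yaw)]); f=np.array([-e[1],e[0]])
        a=W@e; b=W@f; hi=np.percentile(a,98); bar=W[a>hi-.012]
        vx,vy,x0,y0=cv2.fitLine(bar.astype(np.float32),cv2.DIST_HUBER,0,.001,.001).ravel()
        if vy<0: vx,vy=-vx,-vy
        yaw=np.arctan2(-vx,vy)
    a=W@e;b=W@f; barm=a>hi-.013
    print(n,"yaw",np.degrees(yaw),"bar a pct",np.percentile(a[barm],[2,50,98]).round(4),"b ext",b[barm].min().round(4),b[barm].max().round(4),len(W))
    st=(a<hi-.018)&(a>hi-.05)
    L=b[st&(b>b.mean())];Rr=b[st&(b<b.mean())]; print("rails L",np.percentile(L,[3,50,97]).round(4),"R",np.percentile(Rr,[3,50,97]).round(4) if len(Rr) else 0,"front a",a.min())
    bm=(b[barm].min()+b[barm].max())/2; af=np.median(a[barm])-.0055-.046
    print("seat",(af*e+bm*f).round(4), "tips", bot.tips_ahead)
E
```

```text
top yaw -13.547533 bar a pct [0.6979 0.7042 0.7108] b ext -0.1997 -0.0779 434
rails L [-0.0881 -0.083  -0.0779] R [-0.2009 -0.1958 -0.1889] front a 0.5668505431776265
seat [ 0.602  -0.2878] tips 0.1734
side yaw -13.929176 bar a pct [0.6965 0.7034 0.71  ] b ext -0.199 -0.0341 393
rails L [-0.0872 -0.0801 -0.065 ] R [-0.2008 -0.1936 -0.1603] front a 0.5763632354580096
seat [ 0.6046 -0.2701] tips 0.1734
```

```bash
cat >> h.py <<'E'
def rel(x,y,z,yaw):
    o=bot.get_obs(); p=o["ee_pos"]; w=np.radians(o["tcp_rot"][2])
    d=np.array([x,y,z])-p; tx=np.array([np.cos(w),np.sin(w)]); ty=np.array([np.sin(w),-np.cos(w)])
    r=-np.radians((yaw-o["tcp_rot"][2]+180)%360-180)
    print("dx %.4f dy %.4f dz %.4f roll %.3f"%(d[:2]@tx,d[:2]@ty,-d[2],r))
E
python3 -c "
from h import *
rel(.510,.022,.30,84)"
```

```text
dx 0.4810 dy -0.3790 dz 0.1041 roll -1.081
```

{"fn": "drive_tool", "kwargs": {"plan": [{"dx": 0.02, "dy": -0.016, "roll": -0.08, "hand": 0.055}, {"dx": 0.05, "dy": -0.04, "roll": -0.19, "hand": 0.055}, {"dx": 0.08, "dy": -0.063, "roll": -0.3, "hand": 0.055}, {"dx": 0.11, "dy": -0.087, "roll": -0.41, "hand": 0.055}, {"dx": 0.14, "dy": -0.11, "roll": -0.52, "hand": 0.055}, {"dx": 0.17, "dy": -0.134, "roll": -0.63, "hand": 0.055}, {"dx": 0.2, "dy": -0.158, "roll": -0.74, "hand": 0.055}, {"dx": 0.23, "dy": -0.181, "roll": -0.85, "hand": 0.055}, {"dx": 0.26, "dy": -0.205, "roll": -0.96, "hand": 0.055}, {"dx": 0.29, "dy": -0.229, "roll": -1.081, "hand": 0.055}, {"dx": 0.32, "dy": -0.252, "roll": -1.081, "hand": 0.055}, {"dx": 0.35, "dy": -0.276, "roll": -1.081, "hand": 0.055}, {"dx": 0.38, "dy": -0.3, "roll": -1.081, "hand": 0.055}, {"dx": 0.41, "dy": -0.323, "dz": 0.02, "roll": -1.081, "hand": 0.055}, {"dx": 0.44, "dy": -0.347, "dz": 0.04, "roll": -1.081, "hand": 0.055}, {"dx": 0.465, "dy": -0.366, "dz": 0.06, "roll": -1.081, "hand": 0.055}, {"dx": 0.481, "dy": -0.379, "dz": 0.08, "roll": -1.081, "hand": 0.055}, {"dx": 0.481, "dy": -0.379, "dz": 0.104, "roll": -1.081, "hand": 0.055}, {"dx": 0.481, "dy": -0.379, "dz": 0.104, "roll": -1.081, "hand": 0.055}, {"dx": 0.481, "dy": -0.379, "dz": 0.104, "roll": -1.081, "hand": 0.055}]}}

```text
invalid input at $.plan[0]: expected keys dx, dy, dz, roll, hand
```

```bash
python3 -c "
from h import *
o=bot.get_obs(); print(o['q'],bot.tips_ahead,o['time'])
rel(.510,.022,.1814,84)
c=bot.camera('side'); P=cloud(c); f=c['frame'][150:300,220:480]; cv2.imwrite('pics/s1.png',cv2.resize(f,None,fx=3,fy=3,interpolation=2)[...,::-1])
m=(abs(P[...,0]-.51)<.07)&(abs(P[...,1]-.022)<.05)&(P[...,2]>.05)&(P[...,2]<.3); print(np.percentile(P[m][:,2],[0,1,2,5,50]))
"
```

```text
[-6.79525821e+01  5.00892569e+00  1.00403447e+01  9.51003550e+01
  6.53367332e-04  9.00014618e+01] 0.1734 0.1
dx 0.4810 dy -0.3790 dz 0.2227 roll -1.081Traceback (most recent call last):
  File "<string>", line 6, in <module>
    m=(abs(P[...,0]-.51)<.07)&(abs(P[...,1]-.022)<.05)&(P[...,2]>.05)&(P[...,2]<.3); print(np.percentile(P[m][:,2],[0,1,2,5,50]))
                                                                                           ~~~~~~~~~~~~~^^^^^^^^^^^^^^^^^^^^^^^^
    return _quantile_unchecked(
        a, q, axis, out, overwrite_input, method, keepdims, weights)
    return _ureduce(a,
                    func=_quantile_ureduce_func,
    ...<5 lines>...
                    overwrite_input=overwrite_input,
                    method=method)
    r = func(a, **kwargs)
    result = _quantile(arr,
                       quantiles=q,
    ...<2 lines>...
                       out=out,
                       weights=wgt)
    slices_having_nans = np.isnan(arr[-1, ...])
                                  ~~~^^^^^^^^^
IndexError: index -1 is out of bounds for axis 0 with size 0
```

View pics/s1.png

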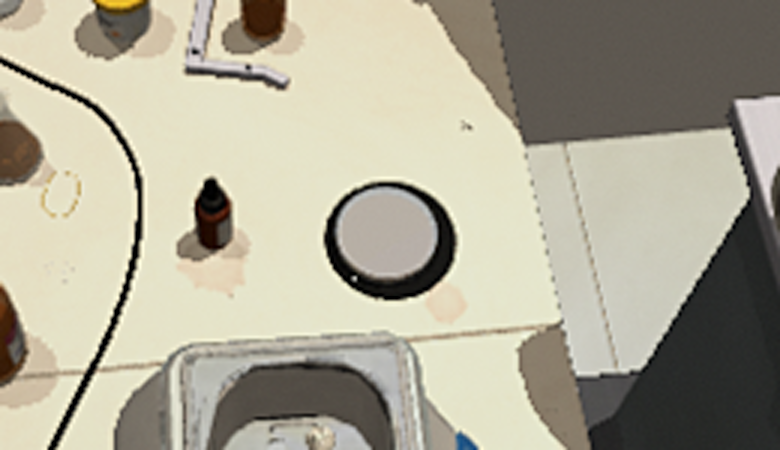

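The move was refused because every row needs all keys, so nothing moved. The picture just shows the dish still on its mat, at crop (385,232).

{"fn": "drive_tool", "kwargs": {"plan": [{"dx": 0.02, "dy": -0.016, "dz": 0, "roll": -0.08, "hand": 0.055}, {"dx": 0.05, "dy": -0.04, "dz": 0, "roll": -0.19, "hand": 0.055}, {"dx": 0.08, "dy": -0.063, "dz": 0, "roll": -0.3, "hand": 0.055}, {"dx": 0.11, "dy": -0.087, "dz": 0, "roll": -0.41, "hand": 0.055}, {"dx": 0.14, "dy": -0.11, "dz": 0, "roll": -0.52, "hand": 0.055}, {"dx": 0.17, "dy": -0.134, "dz": 0, "roll": -0.63, "hand": 0.055}, {"dx": 0.2, "dy": -0.158, "dz": 0, "roll": -0.74, "hand": 0.055}, {"dx": 0.23, "dy": -0.181, "dz": 0, "roll": -0.85, "hand": 0.055}, {"dx": 0.26, "dy": -0.205, "dz": 0, "roll": -0.96, "hand": 0.055}, {"dx": 0.29, "dy": -0.229, "dz": 0, "roll": -1.081, "hand": 0.055}, {"dx": 0.32, "dy": -0.252, "dz": 0, "roll": -1.081, "hand": 0.055}, {"dx": 0.35, "dy": -0.276, "dz": 0, "roll": -1.081, "hand": 0.055}, {"dx": 0.38, "dy": -0.3, "dz": 0, "roll": -1.081, "hand": 0.055}, {"dx": 0.41, "dy": -0.323, "dz": 0.02, "roll": -1.081, "hand": 0.055}, {"dx": 0.44, "dy": -0.347, "dz": 0.04, "roll": -1.081, "hand": 0.055}, {"dx": 0.465, "dy": -0.366, "dz": 0.06, "roll": -1.081, "hand": 0.055}, {"dx": 0.481, "dy": -0.379, "dz": 0.08, "roll": -1.081, "hand": 0.055}, {"dx": 0.481, "dy": -0.379, "dz": 0.104, "roll": -1.081, "hand": 0.055}, {"dx": 0.481, "dy": -0.379, "dz": 0.104, "roll": -1.081, "hand": 0.055}, {"dx": 0.481, "dy": -0.379, "dz": 0.104, "roll": -1.081, "hand": 0.055}]}}

```text
time: 1.82
ee_pos: [0.5095, 0.0222, 0.2999]
tcp_rot: [-179.8, 0.0, 84.0]
wrist_force: [-0.0, -1.2, -0.3]
opening: 0.0553
```

```bash
python3 -c "
from h import *
o=bot.get_obs(); print(o['q'],bot.tips_ahead,o['time'],o['opening'],o['ee_pos'])
rel(.510,.022,.1814,84)
c=bot.camera('side'); P=cloud(c); save(c,'pics/x.png')
m=(abs(P[...,0]-.51)<.07)&(abs(P[...,1]-.022)<.05)&(P[...,2]>.05)&(P[...,2]<.3); print(m.sum(),np.percentile(P[m][:,2],[0,1,2,5,50]))
"
```

```text
[ 2.49155221e+00 -1.18721952e+00 -7.84043124e+00  8.35159771e+01
 -5.72875368e-03  9.84783658e+01] 0.1734 1.8167 0.055329223546184456 [0.50954718 0.02216087 0.29985983]
dx -0.0001 dy 0.0005 dz 0.1185 roll 0.000
1090 [0.1385909  0.14348865 0.14944844 0.16217785 0.23187341]
```

{"fn": "drive_tool", "kwargs": {"plan": [{"dx": 0, "dy": 0, "dz": 0.03, "roll": 0, "hand": 0.055}, {"dx": 0, "dy": 0, "dz": 0.06, "roll": 0, "hand": 0.055}, {"dx": 0, "dy": 0, "dz": 0.09, "roll": 0, "hand": 0.055}, {"dx": 0, "dy": 0, "dz": 0.11, "roll": 0, "hand": 0.055}, {"dx": 0, "dy": 0, "dz": 0.119, "roll": 0, "hand": 0.055}, {"dx": 0, "dy": 0, "dz": 0.119, "roll": 0, "hand": 0.055}, {"dx": 0, "dy": 0, "dz": 0.119, "roll": 0, "hand": 0.055}]}}

```text
time: 2.45
ee_pos: [0.5106, 0.0216, 0.1835]
tcp_rot: [179.9, -0.0, 83.9]
wrist_force: [0.1, -0.0, -0.4]
opening: 0.055
```

```bash
python3 -c "
from h import *
c=bot.camera('side'); P=cloud(c); f=c['frame'][170:290,280:440]; cv2.imwrite('pics/s2.png',cv2.resize(f,None,fx=5,fy=5,interpolation=2)[...,::-1])
print(bot.get_obs()['wrist_force'])
"
```

```text
[-0.01229657  0.38548926  0.71614302]
```

View pics/s2.png

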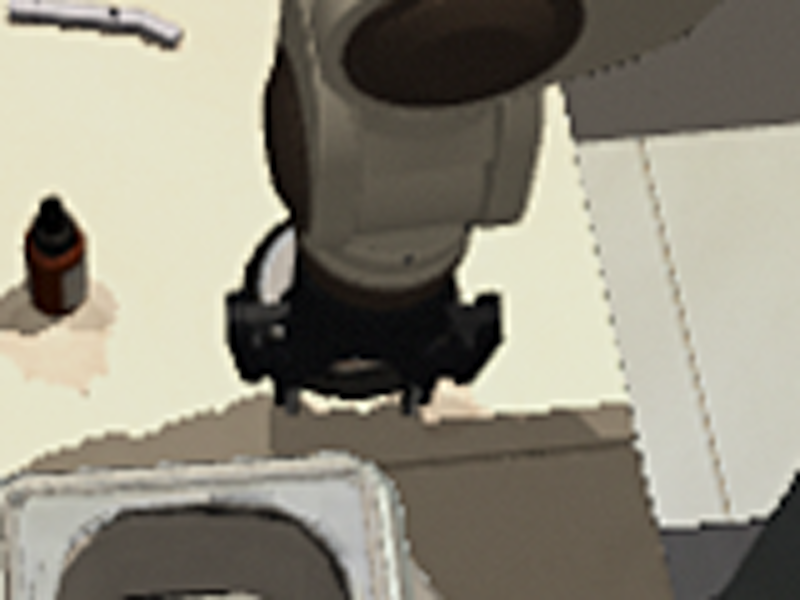

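The side crop shows the fingertips at (290,405) and (410,410), just above the bench behind the mat, and the wrist force is near zero. Next I check how high the tips are.

```bash
python3 -c "
from h import *
c=bot.camera('side'); P=cloud(c)
for z in (0,.01,.02): print(z,ray(c,338,251.8,z),ray(c,362,252.6,z))
for u in range(334,368):
    q=P[244:256,u]; q=q[(q[:,2]>.006)]; print(u,q[:,2].min().round(4) if len(q) else None, q[q[:,2].argmin()].round(3) if len(q) else '')
rel(.510,.022,.1794,84)
"
```

```text
0 [0.53818903 0.01797018 0.        ] [0.47508545 0.0267766  0.        ]
0.01 [0.53928957 0.02229844 0.01      ] [0.47673371 0.03102842 0.01      ]
0.02 [0.54039012 0.02662669 0.02      ] [0.47838198 0.03528023 0.02      ]
334 0.0564 [0.552 0.023 0.056]
335 0.0237 [0.548 0.022 0.024]
336 0.0066 [0.544 0.021 0.007]
337 0.0258 [0.544 0.029 0.026]
338 0.0244 [0.541 0.029 0.024]
339 0.0078 [0.537 0.028 0.008]
340 0.0091 [0.532 0.009 0.009]
341 0.009 [0.529 0.003 0.009]
342 0.0061 [0.528 0.019 0.006]
343 0.0068 [0.524 0.009 0.007]
344 0.0837 [0.53  0.035 0.084]
345 0.0061 [0.519 0.012 0.006]
346 0.0071 [0.519 0.029 0.007]
347 0.0079 [0.513 0.007 0.008]
348 0.007 [0.511 0.013 0.007]
349 None 
350 0.006 [0.506 0.013 0.006]
351 0.0066 [0.503 0.014 0.007]
352 0.0068 [0.499 0.005 0.007]
353 0.0066 [0.497 0.005 0.007]
354 0.006 [0.495 0.011 0.006]
355 0.0063 [0.491 0.003 0.006]
356 None 
357 0.0095 [0.486 0.005 0.009]
358 0.0067 [0.484 0.013 0.007]
359 0.0083 [0.481 0.011 0.008]
360 0.0148 [0.482 0.025 0.015]
361 0.0251 [0.482 0.035 0.025]
362 0.0183 [0.478 0.033 0.018]
363 0.006 [0.474 0.031 0.006]
364 0.0061 [0.47  0.025 0.006]
365 0.0269 [0.471 0.032 0.027]
366 0.0069 [0.466 0.035 0.007]
367 0.0646 [0.469 0.032 0.065]
dx 0.0001 dy -0.0009 dz 0.0046 roll -0.001
```

{"fn": "drive_tool", "kwargs": {"plan": [{"dx": 0, "dy": 0, "dz": 0.004, "roll": 0, "hand": 0.055}, {"dx": 0, "dy": 0, "dz": 0.006, "roll": 0, "hand": 0.055}, {"dx": 0, "dy": 0, "dz": 0.008, "roll": 0, "hand": 0.055}, {"dx": 0, "dy": 0, "dz": 0.009, "roll": 0, "hand": 0.055}, {"dx": 0, "dy": 0, "dz": 0.009, "roll": 0, "hand": 0.055}]}}

```text
time: 2.97
ee_pos: [0.5099, 0.0221, 0.1724]
tcp_rot: [-180.0, 0.0, 84.0]
wrist_force: [0.1, -0.7, -0.5]
opening: 0.0549
```

{"fn": "drive_tool", "kwargs": {"plan": [{"dx": -0.005, "dy": 0, "dz": 0, "roll": 0, "hand": 0.055}, {"dx": -0.01, "dy": 0, "dz": 0, "roll": 0, "hand": 0.055}, {"dx": -0.014, "dy": 0, "dz": 0, "roll": 0, "hand": 0.055}, {"dx": -0.018, "dy": 0, "dz": 0, "roll": 0, "hand": 0.055}, {"dx": -0.022, "dy": 0, "dz": 0, "roll": 0, "hand": 0.055}, {"dx": -0.027, "dy": 0, "dz": 0, "roll": 0, "hand": 0.055}, {"dx": -0.032, "dy": 0, "dz": 0, "roll": 0, "hand": 0.055}, {"dx": -0.037, "dy": 0, "dz": 0, "roll": 0, "hand": 0.055}, {"dx": -0.042, "dy": 0, "dz": 0, "roll": 0, "hand": 0.055}, {"dx": -0.048, "dy": 0, "dz": 0, "roll": 0, "hand": 0.055}, {"dx": -0.054, "dy": 0, "dz": 0, "roll": 0, "hand": 0.055}, {"dx": -0.06, "dy": 0, "dz": 0, "roll": 0, "hand": 0.055}]}}

```text
time: 3.97
ee_pos: [0.5037, -0.0382, 0.1727]
tcp_rot: [180.0, -0.0, 84.0]
wrist_force: [0.7, -0.8, 0.3]
opening: 0.0546
```

```bash
cat >> h.py <<'E'
def dish(n="top"):
    c=bot.camera(n);P=cloud(c);hsv=cv2.cvtColor(c["frame"],cv2.COLOR_RGB2HSV)
    m=(P[...,2]>.006)&(P[...,2]<.024)&(hsv[...,1]<60)&(hsv[...,2]>90)&(hsv[...,2]<200)&(P[...,1]>-.42)&(P[...,1]<.06)&(P[...,0]>.3)&(P[...,0]<.68)
    k,l,s,ce=cv2.connectedComponentsWithStats(m.astype(np.uint8))
    for i in range(1,k):
        if s[i,4]>150:
            pts=np.argwhere(l==i)[:,::-1].astype(np.float32); (u,v),r=cv2.minEnclosingCircle(pts)
            q=P[l==i]; print(n,"n",s[i,4],"circle",ray(c,u,v,.015).round(4),"r_px",round(r,1),"mean",q.mean(0).round(4),"ext",np.percentile(q,1,axis=0).round(3),np.percentile(q,99,axis=0).round(3))
    return c
E
python3 -c "
from h import *
dish('top');dish('side');o=bot.get_obs();print(o['ee_pos'],o['wrist_force'])
"
```

```text
top n 457 circle [ 0.6041 -0.2881  0.015 ] r_px 27.0 mean [ 0.626  -0.2951  0.0126] ext [ 0.55  -0.358  0.006] [ 0.668 -0.217  0.02 ]
top n 330 circle [ 0.4991 -0.0877  0.015 ] r_px 15.5 mean [ 0.4927 -0.1053  0.0174] ext [ 0.455 -0.129  0.011] [ 0.538 -0.079  0.023]
[ 0.50362703 -0.03846154  0.1726777 ] [ 0.11516933  0.72911853 -1.08133145]
```

The dish is sliding flat, with its centre about 46 mm ahead of the fingers. I'll keep pushing.

{"fn": "drive_tool", "kwargs": {"plan": [{"dx": -0.006, "dy": 0, "dz": 0, "roll": 0, "hand": 0.055}, {"dx": -0.014, "dy": 0, "dz": 0, "roll": 0, "hand": 0.055}, {"dx": -0.023, "dy": 0, "dz": 0, "roll": 0, "hand": 0.055}, {"dx": -0.033, "dy": 0, "dz": 0, "roll": 0, "hand": 0.055}, {"dx": -0.043, "dy": 0, "dz": 0, "roll": 0, "hand": 0.055}, {"dx": -0.053, "dy": 0, "dz": 0, "roll": 0, "hand": 0.055}, {"dx": -0.063, "dy": 0, "dz": 0, "roll": 0, "hand": 0.055}, {"dx": -0.073, "dy": 0, "dz": 0, "roll": 0, "hand": 0.055}, {"dx": -0.083, "dy": 0, "dz": 0, "roll": 0, "hand": 0.055}, {"dx": -0.093, "dy": 0, "dz": 0, "roll": 0, "hand": 0.055}, {"dx": -0.103, "dy": 0, "dz": 0, "roll": 0, "hand": 0.055}, {"dx": -0.113, "dy": 0, "dz": 0, "roll": 0, "hand": 0.055}, {"dx": -0.123, "dy": 0, "dz": 0, "roll": 0, "hand": 0.055}, {"dx": -0.133, "dy": 0, "dz": 0, "roll": 0, "hand": 0.055}, {"dx": -0.143, "dy": 0, "dz": 0, "roll": 0, "hand": 0.055}, {"dx": -0.153, "dy": 0, "dz": 0, "roll": 0, "hand": 0.055}, {"dx": -0.162, "dy": 0, "dz": 0, "roll": 0, "hand": 0.055}, {"dx": -0.169, "dy": 0, "dz": 0, "roll": 0, "hand": 0.055}, {"dx": -0.174, "dy": 0, "dz": 0, "roll": 0, "hand": 0.055}, {"dx": -0.174, "dy": 0, "dz": 0, "roll": 0, "hand": 0.055}]}}

```text
time: 5.73
ee_pos: [0.4854, -0.2115, 0.1727]
tcp_rot: [180.0, 0.0, 83.9]
wrist_force: [-0.9, 0.4, 0.1]
opening: 0.055
```

{"fn": "drive_tool", "kwargs": {"plan": [{"dx": 0.01, "dy": 0, "dz": 0, "roll": 0, "hand": 0.055}, {"dx": 0.025, "dy": 0, "dz": 0, "roll": 0, "hand": 0.055}, {"dx": 0.025, "dy": 0, "dz": -0.03, "roll": 0, "hand": 0.085}, {"dx": 0.025, "dy": 0, "dz": -0.06, "roll": 0, "hand": 0.085}, {"dx": 0.025, "dy": 0, "dz": -0.09, "roll": 0, "hand": 0.085}, {"dx": 0.025, "dy": 0, "dz": -0.12, "roll": 0, "hand": 0.085}, {"dx": 0.025, "dy": 0, "dz": -0.14, "roll": 0, "hand": 0.085}, {"dx": 0.025, "dy": 0, "dz": -0.14, "roll": 0, "hand": 0.085}]}}

```text
time: 6.4
ee_pos: [0.4888, -0.1849, 0.3176]
tcp_rot: [179.6, 0.1, 84.0]
wrist_force: [0.9, 0.0, -0.2]
opening: 0.085
```

```bash
python3 -c "
from h import *
c=dish('top');P=cloud(c);dish('side');o=bot.get_obs();print(o['ee_pos'],o['wrist_force'])
hsv=cv2.cvtColor(c['frame'],cv2.COLOR_RGB2HSV)
m=((hsv[...,2]<60)&(abs(P[...,0]-.5)<.1)&(abs(P[...,1]+.042)<.1)&(P[...,2]<.02)).astype(np.uint8)
k,l,s,ce=cv2.connectedComponentsWithStats(m); i=1+s[1:,4].argmax(); print('mat',s[i],ray(c,*ce[i],.002))
rel(.590,-.286,.3124,-13.6); rel(.590,-.286,.3124,166.4)
"
```

```text
top n 269 circle [ 0.6335 -0.2965  0.015 ] r_px 21.8 mean [ 0.6426 -0.3018  0.0126] ext [ 0.599 -0.358  0.007] [ 0.669 -0.235  0.019]
side n 538 circle [ 0.4794 -0.2547  0.015 ] r_px 15.4 mean [ 0.4807 -0.2529  0.0168] ext [ 0.441 -0.292  0.009] [ 0.522 -0.216  0.022]
[ 0.4883661  -0.1849108   0.31331703] [ 0.25238855  0.97000883 -0.10411155]
mat [ 277  210   38   39 1146] [ 0.49984228 -0.0407997   0.002     ]
dx -0.0900 dy 0.1116 dz 0.0009 roll 1.704
dx -0.0900 dy 0.1116 dz 0.0009 roll -1.438
```

Dish is parked at (0.480, -0.256), clear of the mat, which is centred at (0.500, -0.041). Now the bottle.

{"fn": "drive_tool", "kwargs": {"plan": [{"dx": -0.008, "dy": 0.01, "dz": 0, "roll": -0.12, "hand": 0.085}, {"dx": -0.016, "dy": 0.02, "dz": 0, "roll": -0.24, "hand": 0.085}, {"dx": -0.024, "dy": 0.03, "dz": 0, "roll": -0.36, "hand": 0.085}, {"dx": -0.032, "dy": 0.04, "dz": 0, "roll": -0.48, "hand": 0.085}, {"dx": -0.04, "dy": 0.05, "dz": 0, "roll": -0.6, "hand": 0.085}, {"dx": -0.048, "dy": 0.06, "dz": 0, "roll": -0.72, "hand": 0.085}, {"dx": -0.056, "dy": 0.07, "dz": 0, "roll": -0.84, "hand": 0.085}, {"dx": -0.064, "dy": 0.08, "dz": 0, "roll": -0.96, "hand": 0.085}, {"dx": -0.072, "dy": 0.09, "dz": 0, "roll": -1.08, "hand": 0.085}, {"dx": -0.08, "dy": 0.1, "dz": 0, "roll": -1.2, "hand": 0.085}, {"dx": -0.086, "dy": 0.107, "dz": 0, "roll": -1.32, "hand": 0.085}, {"dx": -0.09, "dy": 0.1116, "dz": 0, "roll": -1.438, "hand": 0.085}, {"dx": -0.09, "dy": 0.1116, "dz": 0, "roll": -1.438, "hand": 0.085}, {"dx": -0.09, "dy": 0.1116, "dz": 0, "roll": -1.438, "hand": 0.085}]}}

```text
time: 7.67
ee_pos: [0.5897, -0.2865, 0.311]
tcp_rot: [180.0, -0.1, 166.2]
wrist_force: [0.4, 0.7, -0.3]
opening: 0.0853
```

```bash
python3 -c "
from h import *
rel(.590,-.286,.200,166.4); print(bot.get_obs()['q'])
c=bot.camera('side'); f=c['frame'][80:230,230:430]; cv2.imwrite('pics/s3.png',cv2.resize(f,None,fx=4,fy=4,interpolation=2)[...,::-1])
P=cloud(c);h=cv2.cvtColor(c['frame'],cv2.COLOR_RGB2HSV).astype(int)
m=((h[...,0]<6)|(h[...,0]>174))&(h[...,1]>180)&(h[...,2]>100)&(abs(P[...,0]-.59)<.06)&(abs(P[...,1]+.286)<.06);print(m.sum(),P[m].mean(0))
"
```

```text
dx -0.0002 dy 0.0005 dz 0.1110 roll -0.004
[-2.59138775e+01  1.89247652e+01  1.59949344e+01  8.72168095e+01
  7.62149589e-03 -1.20856470e+01]
39 [ 0.58875932 -0.28248045  0.09092296]
```

View pics/s3.png

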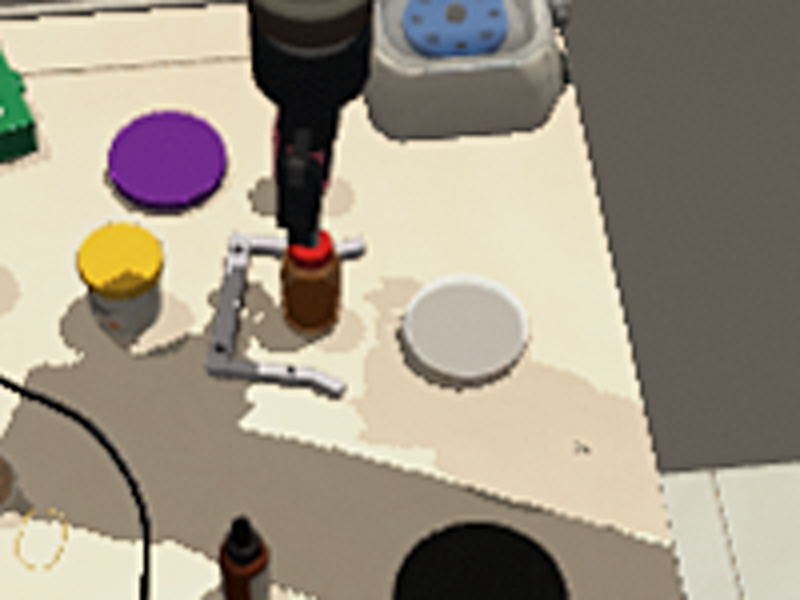

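The dish lies flat in front of the dock at crop (465,330), and the gripper is above the red-capped bottle at (310,245–330). Next: descend, then grip.

{"fn": "drive_tool", "kwargs": {"plan": [{"dx": 0, "dy": 0, "dz": 0.015, "roll": 0, "hand": 0.085}, {"dx": 0, "dy": 0, "dz": 0.035, "roll": 0, "hand": 0.085}, {"dx": 0, "dy": 0, "dz": 0.055, "roll": 0, "hand": 0.085}, {"dx": 0, "dy": 0, "dz": 0.075, "roll": 0, "hand": 0.085}, {"dx": 0, "dy": 0, "dz": 0.09, "roll": 0, "hand": 0.085}, {"dx": 0, "dy": 0, "dz": 0.102, "roll": 0, "hand": 0.085}, {"dx": 0, "dy": 0, "dz": 0.111, "roll": 0, "hand": 0.085}, {"dx": 0, "dy": 0, "dz": 0.111, "roll": 0, "hand": 0.085}]}}

```text
time: 8.38
ee_pos: [0.5891, -0.2865, 0.1997]
tcp_rot: [180.0, -0.2, 166.3]
wrist_force: [-0.2, 0.7, -0.4]
opening: 0.0852
```

{"fn": "drive_tool", "kwargs": {"plan": [{"dx": 0, "dy": 0, "dz": 0, "roll": 0, "hand": 0.07}, {"dx": 0, "dy": 0, "dz": 0, "roll": 0, "hand": 0.06}, {"dx": 0, "dy": 0, "dz": 0, "roll": 0, "hand": 0.054}, {"dx": 0, "dy": 0, "dz": 0, "roll": 0, "hand": 0.049}, {"dx": 0, "dy": 0, "dz": 0, "roll": 0, "hand": 0.044}, {"dx": 0, "dy": 0, "dz": 0, "roll": 0, "hand": 0.038}, {"dx": 0, "dy": 0, "dz": 0, "roll": 0, "hand": 0.036}, {"dx": 0, "dy": 0, "dz": 0, "roll": 0, "hand": 0.036}, {"dx": 0, "dy": 0, "dz": 0, "roll": 0, "hand": 0.036}, {"dx": 0, "dy": 0, "dz": 0, "roll": 0, "hand": 0.036}], "force": 35}}

```text
time: 9.22
ee_pos: [0.5899, -0.2871, 0.2027]
tcp_rot: [-180.0, 0.1, 166.4]
wrist_force: [-0.5, -0.6, 6.3]
opening: 0.0418
```

{"fn": "drive_tool", "kwargs": {"plan": [{"dx": 0, "dy": 0, "dz": -0.005, "roll": 0, "hand": 0.036}, {"dx": 0, "dy": 0, "dz": -0.012, "roll": 0, "hand": 0.036}, {"dx": 0, "dy": 0, "dz": -0.022, "roll": 0, "hand": 0.036}, {"dx": 0, "dy": 0, "dz": -0.034, "roll": 0, "hand": 0.036}, {"dx": 0, "dy": 0, "dz": -0.046, "roll": 0, "hand": 0.036}, {"dx": 0, "dy": 0, "dz": -0.055, "roll": 0, "hand": 0.036}, {"dx": 0, "dy": 0, "dz": -0.06, "roll": 0, "hand": 0.036}, {"dx": 0, "dy": 0, "dz": -0.06, "roll": 0, "hand": 0.036}, {"dx": 0, "dy": 0, "dz": -0.06, "roll": 0, "hand": 0.036}]}}

```text
time: 9.97
ee_pos: [0.5897, -0.287, 0.2619]
tcp_rot: [-180.0, 0.0, 166.4]
wrist_force: [0.5, -0.5, -1.1]
opening: 0.0417
```

```bash
python3 -c "
from h import *
rel(.500,-.041,.262,166.4); rel(.500,-.041,.204,166.4)
c=bot.camera('side'); f=c['frame'][80:230,230:430]; cv2.imwrite('pics/s4.png',cv2.resize(f,None,fx=4,fy=4,interpolation=2)[...,::-1])
"
```

```text
dx 0.1452 dy 0.2180 dz -0.0001 roll -0.000
dx 0.1452 dy 0.2180 dz 0.0579 roll -0.000
```

View pics/s4.png

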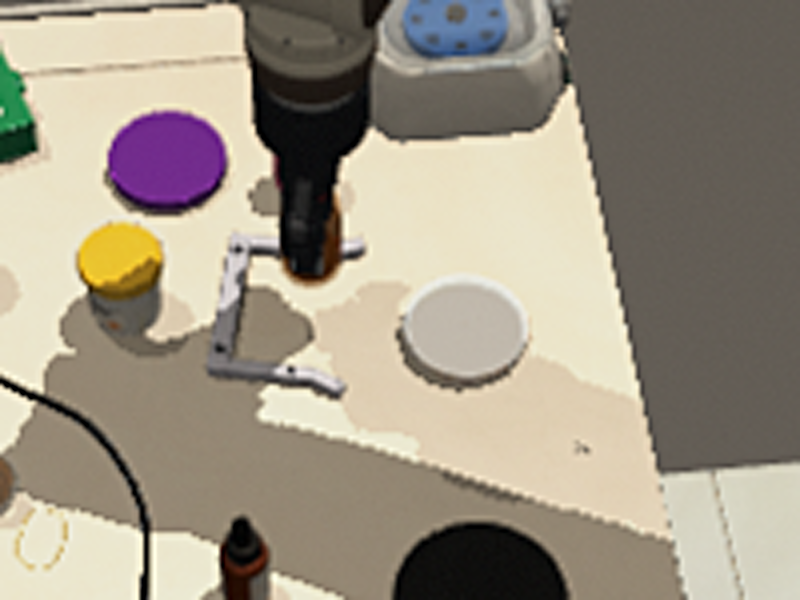

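{"fn": "drive_tool", "kwargs": {"plan": [{"dx": 0.003, "dy": 0.005, "dz": 0, "roll": 0, "hand": 0.036}, {"dx": 0.009, "dy": 0.014, "dz": 0, "roll": 0, "hand": 0.036}, {"dx": 0.017, "dy": 0.026, "dz": 0, "roll": 0, "hand": 0.036}, {"dx": 0.026, "dy": 0.039, "dz": 0, "roll": 0, "hand": 0.036}, {"dx": 0.035, "dy": 0.053, "dz": 0, "roll": 0, "hand": 0.036}, {"dx": 0.044, "dy": 0.066, "dz": 0, "roll": 0, "hand": 0.036}, {"dx": 0.053, "dy": 0.08, "dz": 0, "roll": 0, "hand": 0.036}, {"dx": 0.062, "dy": 0.093, "dz": 0, "roll": 0, "hand": 0.036}, {"dx": 0.071, "dy": 0.107, "dz": 0, "roll": 0, "hand": 0.036}, {"dx": 0.08, "dy": 0.12, "dz": 0, "roll": 0, "hand": 0.036}, {"dx": 0.089, "dy": 0.134, "dz": 0, "roll": 0, "hand": 0.036}, {"dx": 0.098, "dy": 0.147, "dz": 0, "roll": 0, "hand": 0.036}, {"dx": 0.107, "dy": 0.161, "dz": 0, "roll": 0, "hand": 0.036}, {"dx": 0.116, "dy": 0.174, "dz": 0, "roll": 0, "hand": 0.036}, {"dx": 0.125, "dy": 0.188, "dz": 0, "roll": 0, "hand": 0.036}, {"dx": 0.134, "dy": 0.201, "dz": 0, "roll": 0, "hand": 0.036}, {"dx": 0.141, "dy": 0.212, "dz": 0, "roll": 0, "hand": 0.036}, {"dx": 0.145, "dy": 0.218, "dz": 0, "roll": 0, "hand": 0.036}, {"dx": 0.145, "dy": 0.218, "dz": 0, "roll": 0, "hand": 0.036}]}}

```text
time: 11.6
ee_pos: [0.4996, -0.0396, 0.2618]
tcp_rot: [180.0, 0.0, 166.5]
wrist_force: [0.8, -0.3, -1.5]
opening: 0.0418
```

{"fn": "drive_tool", "kwargs": {"plan": [{"dx": 0, "dy": 0, "dz": 0.008, "roll": 0, "hand": 0.036}, {"dx": 0, "dy": 0, "dz": 0.02, "roll": 0, "hand": 0.036}, {"dx": 0, "dy": 0, "dz": 0.032, "roll": 0, "hand": 0.036}, {"dx": 0, "dy": 0, "dz": 0.042, "roll": 0, "hand": 0.036}, {"dx": 0, "dy": 0, "dz": 0.048, "roll": 0, "hand": 0.036}, {"dx": 0, "dy": 0, "dz": 0.052, "roll": 0, "hand": 0.036}, {"dx": 0, "dy": 0, "dz": 0.054, "roll": 0, "hand": 0.036}, {"dx": 0, "dy": 0, "dz": 0.054, "roll": 0, "hand": 0.036}, {"dx": 0, "dy": 0, "dz": 0.054, "roll": 0, "hand": 0.036}]}}

```text
time: 12.35
ee_pos: [0.5002, -0.041, 0.208]
tcp_rot: [180.0, 0.0, 166.4]
wrist_force: [0.1, -0.0, -1.3]
opening: 0.0418
```

{"fn": "drive_tool", "kwargs": {"plan": [{"dx": 0, "dy": 0, "dz": 0.001, "roll": 0, "hand": 0.036}, {"dx": 0, "dy": 0, "dz": 0.002, "roll": 0, "hand": 0.036}, {"dx": 0, "dy": 0, "dz": 0.003, "roll": 0, "hand": 0.036}, {"dx": 0, "dy": 0, "dz": 0.003, "roll": 0, "hand": 0.036}, {"dx": 0, "dy": 0, "dz": 0.003, "roll": 0, "hand": 0.036}]}}

```text
time: 12.77
ee_pos: [0.5001, -0.041, 0.2047]
tcp_rot: [180.0, 0.0, 166.4]
wrist_force: [-0.7, -0.0, -0.6]
opening: 0.0417
```

{"fn": "drive_tool", "kwargs": {"plan": [{"dx": 0, "dy": 0, "dz": 0.001, "roll": 0, "hand": 0.036}, {"dx": 0, "dy": 0, "dz": 0.0015, "roll": 0, "hand": 0.036}, {"dx": 0, "dy": 0, "dz": 0.0015, "roll": 0, "hand": 0.036}, {"dx": 0, "dy": 0, "dz": 0.0015, "roll": 0, "hand": 0.036}]}}

```text
time: 13.1
ee_pos: [0.5001, -0.0409, 0.2046]
tcp_rot: [180.0, 0.1, 166.4]
wrist_force: [-5.2, 1.2, 11.6]
opening: 0.0421
```

Contact at 11.6 N, so the bottle is standing on the mat. Release slowly and rise.

{"fn": "drive_tool", "kwargs": {"plan": [{"dx": 0, "dy": 0, "dz": -0.001, "roll": 0, "hand": 0.042}, {"dx": 0, "dy": 0, "dz": -0.001, "roll": 0, "hand": 0.046}, {"dx": 0, "dy": 0, "dz": -0.001, "roll": 0, "hand": 0.055}, {"dx": 0, "dy": 0, "dz": -0.001, "roll": 0, "hand": 0.07}, {"dx": 0, "dy": 0, "dz": -0.001, "roll": 0, "hand": 0.085}, {"dx": 0, "dy": 0, "dz": -0.001, "roll": 0, "hand": 0.085}, {"dx": 0, "dy": 0, "dz": -0.001, "roll": 0, "hand": 0.085}, {"dx": 0, "dy": 0, "dz": -0.01, "roll": 0, "hand": 0.085}, {"dx": 0, "dy": 0, "dz": -0.025, "roll": 0, "hand": 0.085}, {"dx": 0, "dy": 0, "dz": -0.05, "roll": 0, "hand": 0.085}, {"dx": 0, "dy": 0, "dz": -0.08, "roll": 0, "hand": 0.085}, {"dx": 0, "dy": 0, "dz": -0.11, "roll": 0, "hand": 0.085}, {"dx": 0, "dy": 0, "dz": -0.11, "roll": 0, "hand": 0.085}]}}

```text
time: 14.18
ee_pos: [0.5008, -0.041, 0.3199]
tcp_rot: [179.9, 0.5, 166.4]
wrist_force: [1.1, -0.8, 0.4]
opening: 0.0849
```

```bash
python3 -c "
from h import *
e=np.array([np.cos(np.radians(-13.6)),np.sin(np.radians(-13.6))])
d=dish('top'); c=dish('side');P=cloud(c)
h=cv2.cvtColor(c['frame'],cv2.COLOR_RGB2HSV).astype(int)
m=((h[...,0]<6)|(h[...,0]>174))&(h[...,1]>180)&(h[...,2]>100)&(abs(P[...,0]-.5)<.08)&(abs(P[...,1]+.04)<.08);print(m.sum(),P[m].mean(0))
s=np.array([.602,-.288])-.125*e-.068*e; print(s,bot.get_obs()['ee_pos']); rel(s[0],s[1],.3124,166.4)
f=c['frame'][80:260,230:430]; cv2.imwrite('pics/s5.png',cv2.resize(f,None,fx=3,fy=3,interpolation=2)[...,::-1])
"
```

```text
top n 449 circle [ 0.604  -0.2881  0.015 ] r_px 27.0 mean [ 0.6258 -0.2945  0.0125] ext [ 0.55  -0.358  0.006] [ 0.667 -0.216  0.019]
top n 770 circle [ 0.4801 -0.2588  0.015 ] r_px 16.7 mean [ 0.4808 -0.2581  0.0153] ext [ 0.437 -0.301  0.007] [ 0.523 -0.215  0.021]
side n 185 circle [ 0.494 -0.261  0.015] r_px 12.0 mean [ 0.5046 -0.2574  0.0168] ext [ 0.488 -0.298  0.008] [ 0.523 -0.221  0.022]
13 [ 0.5119574  -0.04530593  0.09212529]
[ 0.41441153 -0.24261757] [ 0.50040187 -0.04097004  0.31498341]
dx 0.0361 dy -0.2162 dz 0.0026 roll -0.000
```

View pics/s5.png

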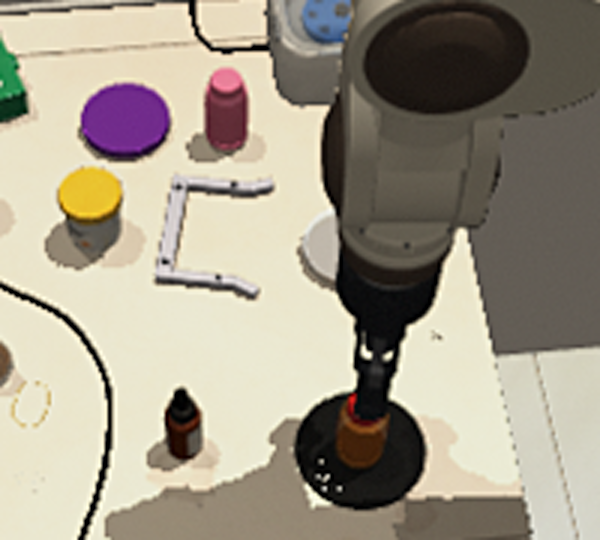

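The bottle stands upright in the middle of the mat at crop (362,430), and the dish is on the dock axis (y offset 0 mm). Next I go behind the dish.

{"fn": "drive_tool", "kwargs": {"plan": [{"dx": 0.002, "dy": -0.01, "dz": 0, "roll": 0, "hand": 0.085}, {"dx": 0.005, "dy": -0.03, "dz": 0, "roll": 0, "hand": 0.085}, {"dx": 0.009, "dy": -0.055, "dz": 0, "roll": 0, "hand": 0.07}, {"dx": 0.013, "dy": -0.08, "dz": 0, "roll": 0, "hand": 0.055}, {"dx": 0.018, "dy": -0.105, "dz": 0, "roll": 0, "hand": 0.055}, {"dx": 0.022, "dy": -0.13, "dz": 0, "roll": 0, "hand": 0.055}, {"dx": 0.026, "dy": -0.155, "dz": 0, "roll": 0, "hand": 0.055}, {"dx": 0.03, "dy": -0.18, "dz": 0, "roll": 0, "hand": 0.055}, {"dx": 0.034, "dy": -0.203, "dz": 0, "roll": 0, "hand": 0.055}, {"dx": 0.036, "dy": -0.216, "dz": 0, "roll": 0, "hand": 0.055}, {"dx": 0.036, "dy": -0.216, "dz": 0.02, "roll": 0, "hand": 0.055}, {"dx": 0.036, "dy": -0.216, "dz": 0.05, "roll": 0, "hand": 0.055}, {"dx": 0.036, "dy": -0.216, "dz": 0.08, "roll": 0, "hand": 0.055}, {"dx": 0.036, "dy": -0.216, "dz": 0.105, "roll": 0, "hand": 0.055}, {"dx": 0.036, "dy": -0.216, "dz": 0.12, "roll": 0, "hand": 0.055}, {"dx": 0.036, "dy": -0.216, "dz": 0.13, "roll": 0, "hand": 0.055}, {"dx": 0.036, "dy": -0.216, "dz": 0.13, "roll": 0, "hand": 0.055}, {"dx": 0.036, "dy": -0.216, "dz": 0.13, "roll": 0, "hand": 0.055}]}}

```text
time: 15.78
ee_pos: [0.4138, -0.2425, 0.183]
tcp_rot: [180.0, -0.1, 166.4]
wrist_force: [0.8, -0.8, 0.1]
opening: 0.0552
```

```bash
python3 -c "
from h import *
print(bot.get_obs()['wrist_force'],bot.get_obs()['ee_pos']);rel(.4144,-.2426,.1725,166.4)"
```

```text
[ 0.75919355 -0.7790304   0.12498981] [ 0.41382596 -0.24251918  0.18298067]
dx -0.0006 dy 0.0001 dz 0.0105 roll -0.001
```

{"fn": "drive_tool", "kwargs": {"plan": [{"dx": 0, "dy": 0, "dz": 0.006, "roll": 0, "hand": 0.055}, {"dx": 0, "dy": 0, "dz": 0.0105, "roll": 0, "hand": 0.055}, {"dx": -0.006, "dy": 0, "dz": 0.0105, "roll": 0, "hand": 0.055}, {"dx": -0.012, "dy": 0, "dz": 0.0105, "roll": 0, "hand": 0.055}, {"dx": -0.016, "dy": 0, "dz": 0.0105, "roll": 0, "hand": 0.055}, {"dx": -0.02, "dy": 0, "dz": 0.0105, "roll": 0, "hand": 0.055}, {"dx": -0.025, "dy": 0, "dz": 0.0105, "roll": 0, "hand": 0.055}, {"dx": -0.032, "dy": 0, "dz": 0.0105, "roll": 0, "hand": 0.055}, {"dx": -0.04, "dy": 0, "dz": 0.0105, "roll": 0, "hand": 0.055}, {"dx": -0.048, "dy": 0, "dz": 0.0105, "roll": 0, "hand": 0.055}, {"dx": -0.056, "dy": 0, "dz": 0.0105, "roll": 0, "hand": 0.055}, {"dx": -0.064, "dy": 0, "dz": 0.0105, "roll": 0, "hand": 0.055}, {"dx": -0.072, "dy": 0, "dz": 0.0105, "roll": 0, "hand": 0.055}, {"dx": -0.08, "dy": 0, "dz": 0.0105, "roll": 0, "hand": 0.055}, {"dx": -0.088, "dy": 0, "dz": 0.0105, "roll": 0, "hand": 0.055}, {"dx": -0.096, "dy": 0, "dz": 0.0105, "roll": 0, "hand": 0.055}, {"dx": -0.104, "dy": 0, "dz": 0.0105, "roll": 0, "hand": 0.055}, {"dx": -0.112, "dy": 0, "dz": 0.0105, "roll": 0, "hand": 0.055}, {"dx": -0.118, "dy": 0, "dz": 0.0105, "roll": 0, "hand": 0.055}, {"dx": -0.12, "dy": 0, "dz": 0.0105, "roll": 0, "hand": 0.055}]}}

```text
time: 17.45
ee_pos: [0.5318, -0.2709, 0.1725]
tcp_rot: [180.0, 0.0, 166.4]
wrist_force: [-0.5, -0.8, -0.3]
opening: 0.0549
```

{"fn": "drive_tool", "kwargs": {"plan": [{"dx": -0.004, "dy": 0, "dz": 0, "roll": 0, "hand": 0.055}, {"dx": -0.008, "dy": 0, "dz": 0, "roll": 0, "hand": 0.055}, {"dx": -0.012, "dy": 0, "dz": 0, "roll": 0, "hand": 0.055}, {"dx": -0.016, "dy": 0, "dz": 0, "roll": 0, "hand": 0.055}, {"dx": -0.019, "dy": 0, "dz": 0, "roll": 0, "hand": 0.055}, {"dx": -0.021, "dy": 0, "dz": 0, "roll": 0, "hand": 0.055}, {"dx": -0.021, "dy": 0, "dz": 0, "roll": 0, "hand": 0.055}]}}

```text
time: 18.03
ee_pos: [0.5516, -0.2757, 0.1727]
tcp_rot: [-180.0, 0.0, 166.4]
wrist_force: [-0.2, 0.2, -0.5]
opening: 0.0548
```

{"fn": "drive_tool", "kwargs": {"plan": [{"dx": -0.001, "dy": 0, "dz": 0, "roll": 0, "hand": 0.055}, {"dx": -0.002, "dy": 0, "dz": 0, "roll": 0, "hand": 0.055}, {"dx": -0.003, "dy": 0, "dz": 0, "roll": 0, "hand": 0.055}, {"dx": -0.003, "dy": 0, "dz": 0, "roll": 0, "hand": 0.055}]}}

```text
time: 18.37
ee_pos: [0.5532, -0.2761, 0.1723]
tcp_rot: [180.0, -0.2, 166.4]
wrist_force: [-8.7, 1.7, 3.7]
opening: 0.055
```

{"fn": "drive_tool", "kwargs": {"plan": [{"dx": -0.001, "dy": 0, "dz": 0, "roll": 0, "hand": 0.055}, {"dx": -0.002, "dy": 0, "dz": 0, "roll": 0, "hand": 0.055}, {"dx": -0.002, "dy": 0, "dz": 0, "roll": 0, "hand": 0.055}]}}

```text
time: 18.62
ee_pos: [0.5541, -0.2763, 0.1722]
tcp_rot: [180.0, -0.4, 166.3]
wrist_force: [-15.9, 3.8, 8.0]
opening: 0.0548
```

```bash
python3 -c "
from h import *
c=bot.camera('side'); print(bot.get_obs()['wrist_force'],bot.get_obs()['ee_pos']); np.savez('s6.npz',**c)
f=c['frame'][110:210,250:370]; cv2.imwrite('pics/s6.png',cv2.resize(f,None,fx=6,fy=6,interpolation=2)[...,::-1])"
```

```text
[-14.69341527   5.0974015    6.52180071] [ 0.55410889 -0.27630089  0.17214468]
```

View pics/s6.png

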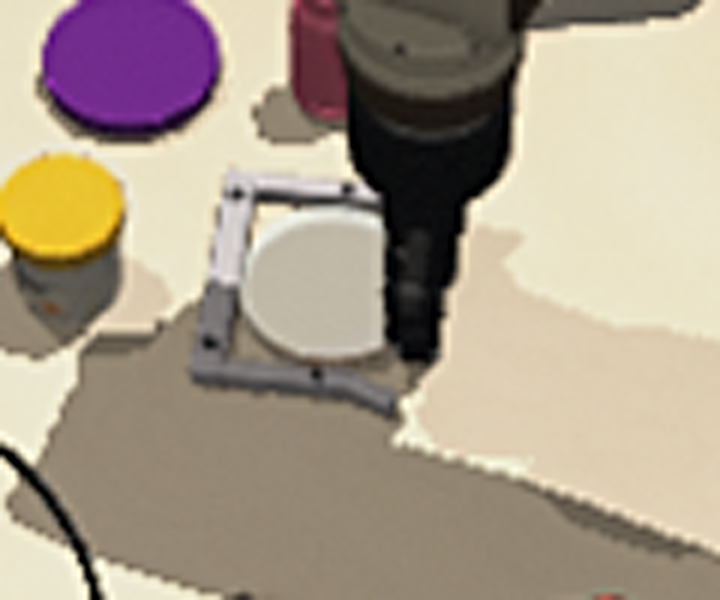

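The dish's rim meets the rear bar at crop (240,285), between the rails, with a firm 15 N reaction along the dock axis. Back off, rise and check.

{"fn": "drive_tool", "kwargs": {"plan": [{"dx": 0.003, "dy": 0, "dz": 0, "roll": 0, "hand": 0.055}, {"dx": 0.008, "dy": 0, "dz": 0, "roll": 0, "hand": 0.055}, {"dx": 0.018, "dy": 0, "dz": 0, "roll": 0, "hand": 0.055}, {"dx": 0.035, "dy": 0, "dz": 0, "roll": 0, "hand": 0.055}, {"dx": 0.06, "dy": 0, "dz": -0.02, "roll": 0, "hand": 0.055}, {"dx": 0.09, "dy": 0, "dz": -0.05, "roll": 0, "hand": 0.055}, {"dx": 0.12, "dy": 0, "dz": -0.08, "roll": 0, "hand": 0.055}, {"dx": 0.15, "dy": 0, "dz": -0.11, "roll": 0, "hand": 0.055}, {"dx": 0.18, "dy": 0, "dz": -0.14, "roll": 0, "hand": 0.055}, {"dx": 0.2, "dy": 0, "dz": -0.16, "roll": 0, "hand": 0.055}, {"dx": 0.2, "dy": 0, "dz": -0.16, "roll": 0, "hand": 0.055}, {"dx": 0.2, "dy": 0, "dz": -0.16, "roll": 0, "hand": 0.055}]}}

```text
time: 19.67
ee_pos: [0.3612, -0.2297, 0.3345]
tcp_rot: [-179.9, 0.3, 166.3]
wrist_force: [0.6, -0.1, -0.4]
opening: 0.0551
```

```bash
python3 -c "
from h import *
e=np.array([np.cos(np.radians(-13.6)),np.sin(np.radians(-13.6))]);f=np.array([-e[1],e[0]]);S=np.array([.602,-.288])
for n in('top','side'):
    c=bot.camera(n);P=cloud(c);h=cv2.cvtColor(c['frame'],cv2.COLOR_RGB2HSV).astype(int)
    q=P[...,:2]-S; a=q@e;b=q@f
    m=(abs(P[...,2]-.013)<.01)&(a>-.06)&(a<.035)&(abs(b)<.046)&(h[...,1]<45); Q=P[m]
    print(n,m.sum(),'a',np.percentile(a[m],[1,50,99]).round(4),'b',np.percentile(b[m],[1,50,99]).round(4),'z',np.median(Q[:,2]).round(4))
    m=((h[...,0]<6)|(h[...,0]>174))&(h[...,1]>180)&(h[...,2]>100)&(abs(P[...,0]-.5)<.08)&(abs(P[...,1]+.04)<.08);print('cap',m.sum(),P[m].mean(0).round(4))
    m=(h[...,0]>18)&(h[...,0]<30)&(h[...,1]>180)&(h[...,2]>120)&(P[...,0]>.6)&(P[...,0]<.78)&(P[...,1]<-.2)&(P[...,2]>.05);print('cup',P[m].mean(0).round(4))
    m=(h[...,2]<60)&(abs(P[...,0]-.655)<.04)&(abs(P[...,1]+.06)<.03)&(P[...,2]>.06);print('dropper',P[m].mean(0).round(4))
    if n=='top': cv2.imwrite('pics/t7.png',cv2.resize(c['frame'][130:260,260:460],None,fx=4,fy=4,interpolation=2)[...,::-1])
print(bot.get_obs()['wrist_force'])"
```

```text
top 731 a [-0.052  -0.0063  0.0337] b [-0.042   0.0023  0.0443] z 0.0153
cap 83 [ 0.5024 -0.0395  0.0927]
cup [ 0.7247 -0.3035  0.0687]
dropper [ 0.6548 -0.0627  0.0848]
side 665 a [-0.0577 -0.0088  0.0336] b [-0.0441  0.0008  0.043 ] z 0.0168
cap 101 [ 0.5006 -0.0403  0.0937]
cup [ 0.7244 -0.3035  0.0698]
dropper [ 0.6569 -0.0594  0.0785]
[-0.09031717  0.45285155 -0.0899674 ]
```

View pics/t7.png

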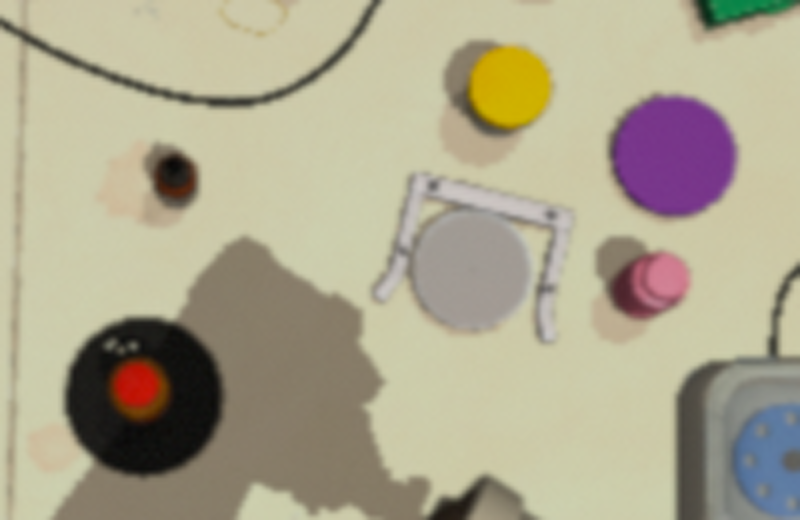

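```bash
python3 -c "
from h import *
e=np.array([np.cos(np.radians(-13.6)),np.sin(np.radians(-13.6))]);f=np.array([-e[1],e[0]]);S=np.array([.602,-.288])
for n in('top','side'):
    c=bot.camera(n);g=c['frame'].astype(np.float32)
    A=np.arange(-.07,.08,.0025)
    acc=0
    for b in (-.004,0,.004):
        W=np.c_[S+A[:,None]*e+b*f,np.full(len(A),.0135)]; q=(W@c['R'].T+c['t'])@c['mtx'].T; q=(q[:,:2]/q[:,2:]).astype(np.float32)
        acc=acc+cv2.remap(g,q[:,:1],q[:,1:],cv2.INTER_LINEAR)[:,0]/3
    print(n); [print(round(a*1000,1),v.astype(int)) for a,v in zip(A,acc) if a<-.035 or a>.03]
"
```

```text
top
-70.0 [204 202 168]
-67.5 [204 202 168]
-65.0 [203 202 168]
-62.5 [204 202 169]
-60.0 [203 201 168]
-57.5 [201 198 165]
-55.0 [195 187 156]
-52.5 [185 173 146]
-50.0 [174 163 143]
-47.5 [166 159 149]
-45.0 [164 158 150]
-42.5 [162 155 149]
-40.0 [161 154 147]
-37.5 [161 154 147]
30.0 [160 154 147]
32.5 [161 154 148]
35.0 [162 157 151]
37.5 [161 159 154]
40.0 [158 157 154]
42.5 [166 163 161]
45.0 [189 184 181]
47.5 [200 194 191]
50.0 [202 195 192]
52.5 [198 192 188]
55.0 [190 184 177]
57.5 [182 177 162]
60.0 [191 187 160]
62.5 [200 197 165]
65.0 [204 201 168]
67.5 [204 201 168]
70.0 [204 201 168]
72.5 [204 201 168]
75.0 [203 200 167]
77.5 [201 197 165]
80.0 [198 192 160]
side
-70.0 [231 223 193]
-67.5 [231 222 194]
-65.0 [231 223 194]
-62.5 [231 225 195]
-60.0 [232 226 196]
-57.5 [229 220 192]
-55.0 [224 211 183]
-52.5 [213 197 172]
-50.0 [194 188 176]
-47.5 [187 183 171]
-45.0 [186 179 163]
-42.5 [185 177 160]
-40.0 [186 177 161]
-37.5 [185 177 161]
30.0 [185 177 160]
32.5 [186 178 161]
35.0 [192 187 173]
37.5 [177 177 167]
40.0 [161 160 155]
42.5 [190 184 183]
45.0 [209 201 200]
47.5 [208 200 199]
50.0 [207 200 199]
52.5 [204 197 199]
55.0 [200 192 186]
57.5 [219 210 186]
60.0 [231 223 193]
62.5 [232 226 197]
65.0 [231 224 197]
67.5 [231 223 197]
70.0 [231 224 197]
72.5 [231 224 197]
75.0 [231 225 198]
77.5 [231 226 198]
80.0 [230 223 195]
```

```bash
python3 -c "
from workcell import bot
print(bot.job_done(), bot.get_obs()['time'])"
```

```text
the job is handed in; nothing more can be done
the job is handed in; nothing more can be done
```

The swap is done and handed in at about 20 s of the 67 s allowed. No verdict is reported.

**How:** I slid the dish off the mat with the half-open fingers and parked it in front of the dock. I then carried the bottle upright to the mat and pushed the dish along the dock axis until the rear bar pushed back with about 15 N.

**Bottle:** It stands upright on the mat, with its cap within about 3 mm of the mat's centre.

**Dish:** It lies flat between the rails, 1 to 2 mm off the dock's centre line.

**Other things:** The cup and dropper moved no more than about 3 mm, which is measurement noise. I did not re-measure the pen, but the arm never went near it.

**Checks that disagreed:** The push force says the dish touches the rear bar. The pixel profiles still show up to about 3 mm between rim and bar. That is within camera error and the 7 mm allowance, so I did not push further.

**Slip:** The first move call was refused for missing keys, and nothing moved. I viewed 10 pictures.

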